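# Find the full parts box by its weight and put it in the stock tray

## Robot

A 7-joint arm with a two-finger parallel gripper is mounted at the origin on the work surface; the furniture and walls round the work are solid. World frame = base frame: x ahead of the robot, y to its left, z up, the work surface at z = 0. Lengths are in mm, angles in rad, forces in N, time in s.
With the tool pointing down it reaches from about 400 to 875 mm from the base axis. Payload 4.4 kg.
Tool frame: the origin (TCP) lies midway between the tips of the shut fingers; the grasp point (between the pads) lies 19 mm behind it; z points along the fingers, y is the line along which they close (so a half turn about z gives the same grasp; the last joint's range is limited). The gripper opens to 85 mm and grips with 20 to 120 N. Pads are 22 mm wide; open, the fingers measure 114 mm over their backs; the gripper's body (76 mm by 85 mm) begins 54 mm behind the grasp point. The pads swing forward as they close: fully open they stand 13 mm farther back than shut.
Start: joints at [-1.364, 0.628, 0.038, 1.517, -0.027, 0.996, -0.02], TCP at [175.104, 625.984, 231.313] pointing down, gripper open.
Joint ranges: [-3.06, 3.06], [-0.37, 2.12], [-1.25, 1.32], [0.18, 2.47], [-1.1, 4.24], [0.23, 1.98], [-2.94, 2.94]. Speed limits (rad/s): [2.57, 2.57, 3.14, 3.14, 3.14, 3.14, 3.14].

## Interface

Orientations are given as [roll, pitch, yaw] about the fixed x, y, z axes, in that order (R = Rz(yaw) Ry(pitch) Rx(roll)).
In Python, from cell import read_state, get_image, finish_job gives the robot as it stands.
- The arm moves only by the tool send_rows, never from a script. Its argument "series" is a list of rows, each an object of numbers: "ax", "ay", "az": the turn, a rotation vector about the tool's x, y, z in rad; "dx", "dy", "dz": the shift along the tool's x, y, z in cm; "hand": the closure, from 0 (fully open) to 1 (shut). In form: [{"ax": .., "ay": .., "az": .., "dx": .., "dy": .., "dz": .., "hand": ..}, ...]. A call has 1 to 10 rows; each row is the pose to reach, as a shift and turn from the pose commanded when the call began, along the tool's axes at that moment; what a row does not reach only later rows make up. A row lasts 1/10 s, in which the tool goes at most 50 mm and 8.59 degrees, less where a joint would pass 70% of its speed; a pose out of reach is approached as far as the arm can. A call with a gripper value outside its range is refused whole. The fingers move at their own pace and stop on an object; the grip force is fixed at half the most. Time passes only in rows, so rows that repeat a pose let the fingers close. It gives the time, the measured TCP pose, the force, the opening and the grip force at its end, in the units of the state.
- read_state(): the state, without advancing time (a new reading comes with each control period).
- get_image(name): name is "scene" or "top" or "wrist"; returns a dict with "pixels" (420x560x3 uint8, red, green, blue), "mtx" (3x3 intrinsics, pixels), "R" (3x3) and "t" (3): a world point X has camera coordinates R X + t. Camera axes: x right, y down, z forward; pixel columns grow to the right and rows downward; lengths in mm; the calibration is good to about 2 mm. The wrist camera is an equidistant fisheye: a pixel r from the principal point sees the ray r / f radians off the axis. A picture is of the moment at which its call begins. There is no depth.
- finish_job(): hands the job in; it is judged then, once.
The state is a dict: "clock": time; "qpos": joint angles; "qd": joint speeds; "tau": joint torques, N m; "eef_pos": TCP position; "tool_rot": TCP orientation; "force": force on the tool from outside, world axes, zero at the start; "torque": the same for the moment, N m; "width": finger opening in mm; "gripper_force": force on a finger pad.
Only numpy, scipy, OpenCV 4.12 (cv2) and the standard library are available. Lean on these libraries where they do the work, as an engineer would, in place of code of your own. Each camera call takes 0.05 s, during which the arm holds its last target. There are 200 camera calls.

## Task

Three identical closed cardboard boxes stand on the bench: one is still full of parts and heavy, the other two are as good as empty. Lift them one at a time to feel which is the heavy one, setting each light box back upright where it stood. Put the heavy box flat and upright in the shallow plywood tray, and do not let go of any box in the air.

Things in the scene. Friction and masses are not known exactly. Their poses are not given: they have to be found in the camera images.
- box_a_center (a point): one of three identical closed cardboard boxes, 56 mm along its x, 70 along its y, 50 high, a strip of paper tape across the top along x. This point is its centre, 25 mm above its underside; z up. Stiff: grip it at 15 to 25 N. A light box weighs about 0.12 kg, the heavy one 0.55 to 0.8 kg; which is heavy varies and cannot be seen. The contents may shift up to 10 mm.
- box_b_center (a point): one of three identical closed cardboard boxes, 56 mm along its x, 70 along its y, 50 high, a strip of paper tape across the top along x. This point is its centre, 25 mm above its underside; z up. Stiff: grip it at 15 to 25 N. A light box weighs about 0.12 kg, the heavy one 0.55 to 0.8 kg; which is heavy varies and cannot be seen. The contents may shift up to 10 mm.
- box_c_center (a point): one of three identical closed cardboard boxes, 56 mm along its x, 70 along its y, 50 high, a strip of paper tape across the top along x. This point is its centre, 25 mm above its underside; z up. Stiff: grip it at 15 to 25 N. A light box weighs about 0.12 kg, the heavy one 0.55 to 0.8 kg; which is heavy varies and cannot be seen. The contents may shift up to 10 mm.
- tray_floor (a point): shallow open square plywood tray, fixed to the bench, 124 x 124 mm outside and 112 x 112 mm inside, 14 mm high, walls and floor 6 mm thick. This point is the middle of its inner floor, 6 mm above the bench; x and y run along its sides, z is up. A box standing in it has its centre 25 mm above this point.

How it is judged:
By the outcome, as a careful person would: the job done as asked, in the order asked, and still so for the second after the job is handed in, with the robot touching nothing.
It also fails if it takes over 61 s, if anything falls off the work surface, if the arm or the gripper's body presses on something with over 40 N, if the wrist force passes 120 N, or if a joint passes its speed limit or range.

## Working session

There is one attempt and no reset: what is moved stays moved. The work goes in short steps, Python scripts to look and compute and a tool call to move; the robot and the scene stay as the last step left them, time stands still between calls to the robot, and variables do not carry over. Pictures are saved under pics/ and viewed, at most 10 in all, crops included, and the job is handed in when it is done.

Besides the shell and the picture viewer there is one more tool, called after ">>>" in YAML: its name, and indented under it one key for each argument. send_rows: Moves the arm, as the interface text tells. Its arguments: {"type":"object","properties":{"series":{"type":"array","items":{"type":"object","properties":{"ax":{"type":"number"},"ay":{"type":"number"},"az":{"type":"number"},"dx":{"type":"number"},"dy":{"type":"number"},"dz":{"type":"number"},"hand":{"type":"number"}}}}},"required":["series"]}

```bash
mkdir -p pics; python3 - <<'E'
from cell import *
import cv2,numpy as np
s=read_state();print(s)
for n in("top","scene"):
    g=get_image(n);np.savez(n,**g);cv2.imwrite(f"pics/{n}0.png",g["pixels"][:,:,::-1])
    print(n,np.round(g["mtx"],1).tolist(),np.round(g["R"],3).tolist(),np.round(g["t"],1))
E
```

```text
{'clock': 0.0, 'qpos': array([-1.36381682,  0.62932759,  0.03841566,  1.51839207, -0.02698418,
        0.99631878, -0.02000752]), 'qd': array([-0.00094144, -0.00076669, -0.00056232,  0.00071217,  0.0015505 ,
        0.0001755 ,  0.00090321]), 'tau': array([-3.71573369e-04, -5.63410306e+01,  1.22633781e+00, -1.93441325e+01,
        1.09843182e-02,  1.05688378e-02,  7.21407872e-06]), 'eef_pos': array([174.90482404, 625.3568503 , 230.39294425]), 'tool_rot': array([-3.13966426e+00,  2.30094087e-05,  2.86883499e+00]), 'force': array([ 0.87315255, -0.48962505,  0.69072983]), 'torque': array([-0.03165772, -0.0031743 , -0.01842956]), 'gripper_force': 0.0, 'width': 85.43347602277018}
top [[433.3, 0.0, 278.1], [0.0, 433.3, 209.1], [0.0, 0.0, 1.0]] [[-0.027, -0.999, 0.035], [-0.992, 0.022, -0.128], [0.127, -0.038, -0.991]] [ 76.  470.  899.2]
scene [[476.0, 0.0, 284.5], [0.0, 476.0, 208.9], [0.0, 0.0, 1.0]] [[0.841, -0.541, -0.008], [-0.424, -0.65, -0.631], [0.335, 0.534, -0.776]] [-332.4  280.9  705.7]
```

View pics/top0.png

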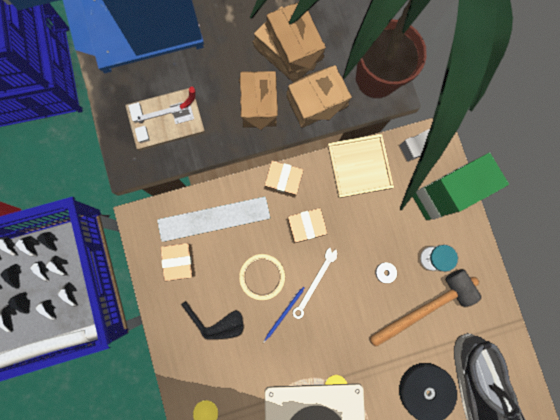

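View pics/scene0.png

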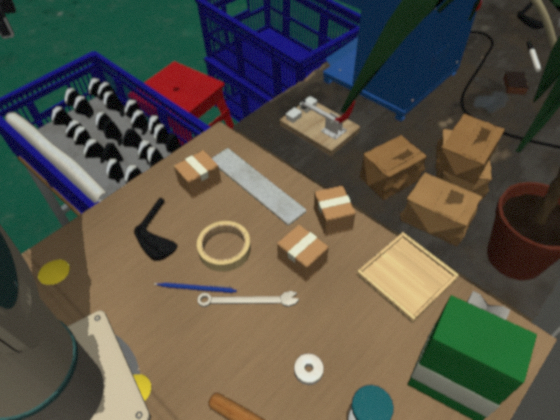

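Top view: boxes at about (284,178), (307,225) and (177,262), each with white tape across its top. The tray is at (361,166). I'll measure the tapes and the tray by mask and ray casting.

```bash
cat > h.py <<'E'
import numpy as np,cv2
def cast(g,uv,z):
    uv=np.atleast_2d(np.float64(uv)); d=np.c_[(uv-g["mtx"][:2,2])/g["mtx"][0,0],np.ones(len(uv))]@g["R"]
    c=-g["R"].T@g["t"]; return c+d*((z-c[2])/d[:,2])[:,None]
def rect(g,m,z):
    """mask -> world centre, sides, long-side angle at height z"""
    n,l,st,_=cv2.connectedComponentsWithStats(m.astype(np.uint8)); k=1+np.argmax(st[1:,4])
    v,u=np.nonzero(l==k); P=cast(g,np.c_[u,v],z)[:,:2].astype(np.float32)
    (c,s,a)=cv2.minAreaRect(P); a=a if s[0]>=s[1] else a+90
    return np.round(c,1),np.round(s,1),round((a+90)%180-90,1),len(u),P.mean(0).round(1)
E
python3 - <<'E'
from h import *
for n,cs in(("top",[(284,178),(307,225),(177,262)]),("scene",[(335,208),(302,250),(197,170)])):
    g=np.load(n+".npz");im=cv2.cvtColor(g["pixels"],cv2.COLOR_RGB2HSV).astype(int)
    for u,v in cs:
        yy,xx=np.mgrid[:420,:560];w=(abs(xx-u)<26)&(abs(yy-v)<26)
        print(n,u,v,rect(g,w&(im[...,1]<65)&(im[...,2]>150),50))
g=np.load("top.npz");im=cv2.cvtColor(g["pixels"],cv2.COLOR_RGB2HSV).astype(int)
yy,xx=np.mgrid[:420,:560];w=(abs(xx-361)<42)&(abs(yy-166)<42)
print(im[166,361],im[215,361],im[225,295],im[262,168])
print(rect(g,w&(im[...,2]>205)&(im[...,1]>50),14))
big=np.hstack([cv2.resize(g["pixels"][130:210,255:395],None,fx=3,fy=3),cv2.resize(g["pixels"][200:280,160:240],None,fx=3,fy=3)])
cv2.imwrite("pics/crop.png",big[:,:,::-1])
E
```

```text
top 284 178 (array([537.7,  51.6]), array([18.9, 59.1]), -16.7, 244, array([537.7,  51.6], dtype=float32))
top 307 225 (array([435. ,   4.9]), array([59.7, 19.9]), 13.3, 268, array([435.,   5.], dtype=float32))
top 177 262 (array([365.6, 277.6]), array([18.7, 59.1]), -83.4, 270, array([365.6, 277.4], dtype=float32))
scene 335 208 (array([538.3,  53.2]), array([16.9, 56.9]), -16.1, 215, array([538.2,  53.3], dtype=float32))
scene 302 250 (array([436.2,   6.4]), array([59.1, 16. ]), 13.4, 268, array([435.7,   6.2], dtype=float32))
scene 197 170 (array([366.6, 278.5]), array([15.3, 59.1]), -82.8, 180, array([366.5, 278.2], dtype=float32))
[ 27  48 244] [ 15  84 191] [ 21  70 243] [ 38   4 245]
(array([ 568.9, -122.2]), array([125. , 124.4]), 9.3, 2529, array([ 569.5, -121.7], dtype=float32))
```

View pics/crop.png

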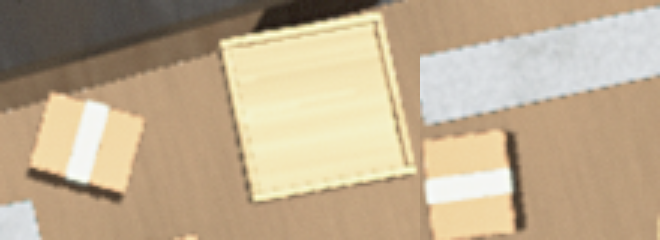

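```bash
cat >> h.py <<'E'
from cell import read_state,get_image
from scipy.spatial.transform import Rotation as Ro
def go(x,y,z,ydeg):
    """tool-frame shift (cm) and turn to TCP x,y,z, pointing down, tool y at ydeg (mod 180)"""
    s=read_state();R=Ro.from_euler("xyz",s["tool_rot"]);cur=np.degrees(s["tool_rot"][2])-90
    t=cur+(ydeg-cur+90)%180-90; G=Ro.from_euler("xyz",[np.pi,0,np.radians(t+90)])
    print("d cm",(R.inv().apply(np.array([x,y,z])-s["eef_pos"])/10).round(2),"a",(R.inv()*G).as_rotvec().round(3),
      "clock",round(s["clock"],2),"pos",s["eef_pos"].round(1),"q",s["qpos"].round(2),"F",s["force"].round(2),"w",round(s["width"],1),"grip",round(s["gripper_force"],1))
E
python3 -c "
from h import *
go(366,278,130,96.9)"
```

```text
d cm [-27.76 -28.29  10.1 ] a [-0.002 -0.    -0.393] clock 0.1 pos [175.  625.4 230.5] q [-1.36  0.63  0.04  1.52 -0.03  1.   -0.02] F [0.6  0.59 0.8 ] w 85.1 grip 0.0
```

>>> send_rows:
  series:
    - {"dx": -27.8, "dy": -28.3, "dz": 0, "az": -0.393, "hand": 0}
    - {"dx": -27.8, "dy": -28.3, "dz": 0, "az": -0.393, "hand": 0}
    - {"dx": -27.8, "dy": -28.3, "dz": 0, "az": -0.393, "hand": 0}
    - {"dx": -27.8, "dy": -28.3, "dz": 0, "az": -0.393, "hand": 0}
    - {"dx": -27.8, "dy": -28.3, "dz": 0, "az": -0.393, "hand": 0}
    - {"dx": -27.8, "dy": -28.3, "dz": 0, "az": -0.393, "hand": 0}
    - {"dx": -27.8, "dy": -28.3, "dz": 2, "az": -0.393, "hand": 0}
    - {"dx": -27.8, "dy": -28.3, "dz": 6, "az": -0.393, "hand": 0}
    - {"dx": -27.8, "dy": -28.3, "dz": 10, "az": -0.393, "hand": 0}
    - {"dx": -27.8, "dy": -28.3, "dz": 10, "az": -0.393, "hand": 0}

```text
invalid input at $.series[0]: expected keys ax, ay, az, dx, dy, dz, hand
```

```bash
python3 -c "
from h import *
go(366,278,10,96.9)
g=get_image('wrist');cv2.imwrite('pics/w1.png',g['pixels'][:,:,::-1])"
```

```text
d cm [-27.76 -28.27  22.1 ] a [-0.002 -0.    -0.393] clock 0.1 pos [175.  625.4 230.5] q [-1.36  0.63  0.04  1.52 -0.03  1.   -0.02] F [0.6  0.59 0.8 ] w 85.1 grip 0.0
```

View pics/w1.png

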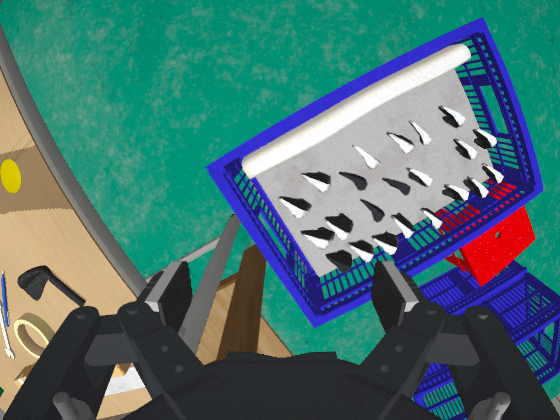

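The call was refused because every key is required. The picture is still from the start pose: gripper open above the blue crate, around (380,180).

>>> send_rows:
  series:
    - {"ax": 0, "ay": 0, "dx": -27.8, "dy": -28.3, "dz": 0, "az": -0.393, "hand": 0}
    - {"ax": 0, "ay": 0, "dx": -27.8, "dy": -28.3, "dz": 0, "az": -0.393, "hand": 0}
    - {"ax": 0, "ay": 0, "dx": -27.8, "dy": -28.3, "dz": 0, "az": -0.393, "hand": 0}
    - {"ax": 0, "ay": 0, "dx": -27.8, "dy": -28.3, "dz": 0, "az": -0.393, "hand": 0}
    - {"ax": 0, "ay": 0, "dx": -27.8, "dy": -28.3, "dz": 0, "az": -0.393, "hand": 0}
    - {"ax": 0, "ay": 0, "dx": -27.8, "dy": -28.3, "dz": 0, "az": -0.393, "hand": 0}
    - {"ax": 0, "ay": 0, "dx": -27.8, "dy": -28.3, "dz": 2, "az": -0.393, "hand": 0}
    - {"ax": 0, "ay": 0, "dx": -27.8, "dy": -28.3, "dz": 6, "az": -0.393, "hand": 0}
    - {"ax": 0, "ay": 0, "dx": -27.8, "dy": -28.3, "dz": 10, "az": -0.393, "hand": 0}
    - {"ax": 0, "ay": 0, "dx": -27.8, "dy": -28.3, "dz": 10, "az": -0.393, "hand": 0}

```text
clock: 1.15
eef_pos: [364.7, 274.1, 127.6]
tool_rot: [-3.135, -0.008, -3.026]
force: [-0.9, 0.2, -0.3]
width: 85.2
gripper_force: 0.0
```

```bash
python3 -c "
from h import *
go(366,278,10,96.9)
g=get_image('wrist');cv2.imwrite('pics/w2.png',g['pixels'][:,:,::-1])"
```

```text
d cm [-0.26  0.45 11.75] a [-0.006 -0.008 -0.004] clock 1.15 pos [364.7 274.1 127.6] q [-0.68  0.53 -0.04  2.13  0.05  0.49  0.93] F [-0.93  0.16 -0.25] w 85.2 grip 0.0
```

View pics/w2.png

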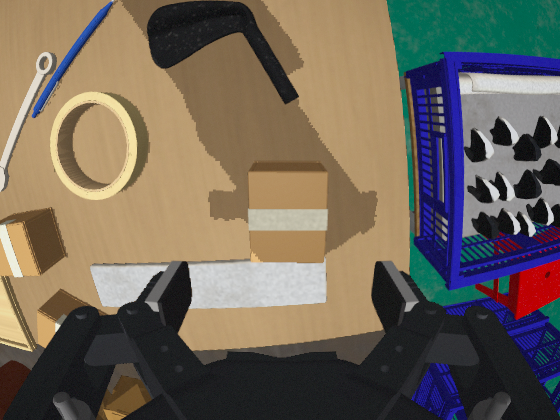

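The wrist view shows the box at (288,213) between the open fingers, whose midpoint is about column 282, and square to them. Descending.

>>> send_rows:
  series:
    - {"ax": 0, "ay": 0, "az": 0, "dx": -0.2, "dy": 0.3, "dz": 2, "hand": 0}
    - {"ax": 0, "ay": 0, "az": 0, "dx": -0.2, "dy": 0.3, "dz": 5, "hand": 0}
    - {"ax": 0, "ay": 0, "az": 0, "dx": -0.2, "dy": 0.3, "dz": 8, "hand": 0}
    - {"ax": 0, "ay": 0, "az": 0, "dx": -0.2, "dy": 0.3, "dz": 10, "hand": 0}
    - {"ax": 0, "ay": 0, "az": 0, "dx": -0.2, "dy": 0.3, "dz": 11.5, "hand": 0}
    - {"ax": 0, "ay": 0, "az": 0, "dx": -0.2, "dy": 0.3, "dz": 11.8, "hand": 0}
    - {"ax": 0, "ay": 0, "az": 0, "dx": -0.2, "dy": 0.3, "dz": 11.8, "hand": 0}
    - {"ax": 0, "ay": 0, "az": 0, "dx": -0.2, "dy": 0.3, "dz": 11.8, "hand": 0}

```text
clock: 2.0
eef_pos: [369.1, 284.1, 14.6]
tool_rot: [3.14, 0.003, -3.019]
force: [-1.4, -0.1, -0.2]
width: 85.7
gripper_force: 0.0
```

```bash
python3 -c "
from h import *
go(366,278,10,96.9)"
```

```text
d cm [ 0.38 -0.57  0.46] a [0.002 0.003 0.002] clock 2.0 pos [369.1 284.1  14.6] q [-0.59  0.77 -0.18  2.17  0.56  0.24  0.42] F [-1.43 -0.06 -0.2 ] w 85.7 grip 0.0
```

>>> send_rows:
  series:
    - {"ax": 0, "ay": 0, "az": 0, "dx": 0.2, "dy": -0.4, "dz": 0, "hand": 0}
    - {"ax": 0, "ay": 0, "az": 0, "dx": 0.2, "dy": -0.4, "dz": 0, "hand": 0}
    - {"ax": 0, "ay": 0, "az": 0, "dx": 0.2, "dy": -0.4, "dz": 0, "hand": 0}

```text
clock: 2.3
eef_pos: [367.3, 278.8, 14.3]
tool_rot: [3.141, 0.002, -3.021]
force: [-0.7, 0.3, 1.1]
width: 85.2
gripper_force: 0.0
```

```bash
python3 -c "
from h import *
go(366,278,10,96.9)"
```

```text
d cm [ 0.14 -0.06  0.42] a [0.001 0.002 0.001] clock 2.3 pos [367.3 278.8  14.3] q [-0.58  0.77 -0.2   2.18  0.61  0.24  0.37] F [-0.66  0.29  1.11] w 85.2 grip 0.0
```

>>> send_rows:
  series:
    - {"ax": 0, "ay": 0, "az": 0, "dx": 0, "dy": 0, "dz": 0, "hand": 0.3}
    - {"ax": 0, "ay": 0, "az": 0, "dx": 0, "dy": 0, "dz": 0, "hand": 0.35}
    - {"ax": 0, "ay": 0, "az": 0, "dx": 0, "dy": 0, "dz": 0, "hand": 0.36}
    - {"ax": 0, "ay": 0, "az": 0, "dx": 0, "dy": 0, "dz": 0, "hand": 0.36}
    - {"ax": 0, "ay": 0, "az": 0, "dx": 0, "dy": 0, "dz": 0, "hand": 0.36}

```text
clock: 2.8
eef_pos: [366.9, 278.2, 13.7]
tool_rot: [3.141, 0.001, -3.021]
force: [-1.2, 0.8, 5.0]
width: 55.6
gripper_force: 46.0
```

>>> send_rows:
  series:
    - {"ax": 0, "ay": 0, "az": 0, "dx": 0, "dy": 0, "dz": 0, "hand": 0.35}
    - {"ax": 0, "ay": 0, "az": 0, "dx": 0, "dy": 0, "dz": 0, "hand": 0.35}
    - {"ax": 0, "ay": 0, "az": 0, "dx": 0, "dy": 0, "dz": 0, "hand": 0.35}

```text
clock: 3.1
eef_pos: [366.9, 278.2, 13.7]
tool_rot: [3.141, 0.001, -3.021]
force: [-0.9, 1.0, 5.3]
width: 55.7
gripper_force: 33.9
```

>>> send_rows:
  series:
    - {"ax": 0, "ay": 0, "az": 0, "dx": 0, "dy": 0, "dz": 0, "hand": 0.341}
    - {"ax": 0, "ay": 0, "az": 0, "dx": 0, "dy": 0, "dz": 0, "hand": 0.341}
    - {"ax": 0, "ay": 0, "az": 0, "dx": 0, "dy": 0, "dz": 0, "hand": 0.341}

```text
clock: 3.4
eef_pos: [366.8, 278.0, 13.3]
tool_rot: [3.141, 0.0, -3.021]
force: [0.6, 1.3, 1.2]
width: 56.1
gripper_force: 0.7
```

>>> send_rows:
  series:
    - {"ax": 0, "ay": 0, "az": 0, "dx": 0, "dy": 0, "dz": 0, "hand": 0.347}
    - {"ax": 0, "ay": 0, "az": 0, "dx": 0, "dy": 0, "dz": 0, "hand": 0.347}
    - {"ax": 0, "ay": 0, "az": 0, "dx": 0, "dy": 0, "dz": 0, "hand": 0.347}

```text
clock: 3.7
eef_pos: [366.8, 278.2, 13.3]
tool_rot: [3.141, 0.0, -3.021]
force: [-0.5, 3.2, 1.6]
width: 55.6
gripper_force: 8.5
```

>>> send_rows:
  series:
    - {"ax": 0, "ay": 0, "az": 0, "dx": 0, "dy": 0, "dz": 0, "hand": 0.352}
    - {"ax": 0, "ay": 0, "az": 0, "dx": 0, "dy": 0, "dz": 0, "hand": 0.352}
    - {"ax": 0, "ay": 0, "az": 0, "dx": 0, "dy": 0, "dz": 0, "hand": 0.352}

```text
clock: 4.0
eef_pos: [366.8, 278.1, 13.4]
tool_rot: [3.141, 0.0, -3.021]
force: [0.1, 3.9, 2.4]
width: 55.9
gripper_force: 22.8
```

>>> send_rows:
  series:
    - {"ax": 0, "ay": 0, "az": 0, "dx": 0, "dy": 0, "dz": -0.5, "hand": 0.352}
    - {"ax": 0, "ay": 0, "az": 0, "dx": 0, "dy": 0, "dz": -1, "hand": 0.352}
    - {"ax": 0, "ay": 0, "az": 0, "dx": 0, "dy": 0, "dz": -2, "hand": 0.352}
    - {"ax": 0, "ay": 0, "az": 0, "dx": 0, "dy": 0, "dz": -3, "hand": 0.352}
    - {"ax": 0, "ay": 0, "az": 0, "dx": 0, "dy": 0, "dz": -3, "hand": 0.352}
    - {"ax": 0, "ay": 0, "az": 0, "dx": 0, "dy": 0, "dz": -3, "hand": 0.352}
    - {"ax": 0, "ay": 0, "az": 0, "dx": 0, "dy": 0, "dz": -3, "hand": 0.352}
    - {"ax": 0, "ay": 0, "az": 0, "dx": 0, "dy": 0, "dz": -3, "hand": 0.352}

```text
clock: 4.8
eef_pos: [366.5, 277.3, 43.1]
tool_rot: [-3.141, -0.001, -3.021]
force: [1.2, -0.0, -7.8]
width: 55.8
gripper_force: 23.7
```

```bash
python3 -c "
from h import *
go(367,278,14,96.9);s=read_state();print(s['tau'].round(1),s['torque'].round(2))"
```

```text
d cm [-0.06  0.06  2.91] a [-0.    -0.001 -0.   ] clock 4.8 pos [366.5 277.3  43.1] q [-0.53  0.71 -0.27  2.18  0.58  0.32  0.4 ] F [ 1.21 -0.03 -7.76] w 55.8 grip 23.7
[  0.1 -50.2  -2.9  -6.8   0.    0.   -0. ] [-0.05 -0.03  0.02]
```

Force is -7.8 N, about 0.79 kg, so this first box is the heavy one (a light one would give about 1.2 N). Lifting clear and carrying it to the tray.

>>> send_rows:
  series:
    - {"ax": 0, "ay": 0, "az": 0, "dx": 0, "dy": 0, "dz": -1.5, "hand": 0.352}
    - {"ax": 0, "ay": 0, "az": 0, "dx": 0, "dy": 0, "dz": -3.5, "hand": 0.352}
    - {"ax": 0, "ay": 0, "az": 0, "dx": 0, "dy": 0, "dz": -6, "hand": 0.352}
    - {"ax": 0, "ay": 0, "az": 0, "dx": 0, "dy": 0, "dz": -8, "hand": 0.352}
    - {"ax": 0, "ay": 0, "az": 0.08, "dx": -0.8, "dy": -2.1, "dz": -9, "hand": 0.352}
    - {"ax": 0, "ay": 0, "az": 0.16, "dx": -1.6, "dy": -4.2, "dz": -9, "hand": 0.352}
    - {"ax": 0, "ay": 0, "az": 0.24, "dx": -2.4, "dy": -6.3, "dz": -9, "hand": 0.352}
    - {"ax": 0, "ay": 0, "az": 0.32, "dx": -3.2, "dy": -8.4, "dz": -9, "hand": 0.352}
    - {"ax": 0, "ay": 0, "az": 0.4, "dx": -4, "dy": -10.5, "dz": -9, "hand": 0.352}
    - {"ax": 0, "ay": 0, "az": 0.48, "dx": -4.8, "dy": -12.6, "dz": -9, "hand": 0.352}

```text
clock: 5.8
eef_pos: [429.1, 157.1, 132.9]
tool_rot: [-3.141, -0.001, 2.779]
force: [0.5, 0.2, -7.2]
width: 55.7
gripper_force: 24.5
```

```bash
python3 -c "
from h import *
go(569,-122,130,9.3)"
```

```text
d cm [-22.98 -21.13   0.29] a [-1.000e-03 -0.000e+00  1.046e+00] clock 5.8 pos [429.1 157.1 132.9] q [-0.18  0.54 -0.33  2.13  0.34  0.53  0.44] F [ 0.53  0.22 -7.23] w 55.7 grip 24.5
```

>>> send_rows:
  series:
    - {"ax": 0, "ay": 0, "az": 0.1, "dx": -2.3, "dy": -2.1, "dz": 0, "hand": 0.352}
    - {"ax": 0, "ay": 0, "az": 0.2, "dx": -4.6, "dy": -4.2, "dz": 0, "hand": 0.352}
    - {"ax": 0, "ay": 0, "az": 0.3, "dx": -6.9, "dy": -6.3, "dz": 0, "hand": 0.352}
    - {"ax": 0, "ay": 0, "az": 0.42, "dx": -9.2, "dy": -8.5, "dz": 0, "hand": 0.352}
    - {"ax": 0, "ay": 0, "az": 0.53, "dx": -11.5, "dy": -10.6, "dz": 0, "hand": 0.352}
    - {"ax": 0, "ay": 0, "az": 0.64, "dx": -13.8, "dy": -12.7, "dz": 0, "hand": 0.352}
    - {"ax": 0, "ay": 0, "az": 0.75, "dx": -16.1, "dy": -14.8, "dz": 0, "hand": 0.352}
    - {"ax": 0, "ay": 0, "az": 0.85, "dx": -18.4, "dy": -16.9, "dz": 0, "hand": 0.352}
    - {"ax": 0, "ay": 0, "az": 0.95, "dx": -20.7, "dy": -19, "dz": 0, "hand": 0.352}
    - {"ax": 0, "ay": 0, "az": 1.046, "dx": -23, "dy": -21.1, "dz": 0, "hand": 0.352}

```text
clock: 6.8
eef_pos: [569.8, -121.0, 132.4]
tool_rot: [-3.139, -0.001, 1.732]
force: [0.8, 0.0, -7.0]
width: 55.8
gripper_force: 24.4
```

>>> send_rows:
  series:
    - {"ax": 0, "ay": 0, "az": 0, "dx": 0, "dy": 0, "dz": 0, "hand": 0.352}
    - {"ax": 0, "ay": 0, "az": 0, "dx": 0, "dy": 0, "dz": 0, "hand": 0.352}
    - {"ax": 0, "ay": 0, "az": 0, "dx": 0, "dy": 0, "dz": 0, "hand": 0.352}

```text
clock: 7.1
eef_pos: [569.2, -118.8, 132.5]
tool_rot: [-3.139, -0.002, 1.738]
force: [-0.6, -0.2, -7.6]
width: 55.9
gripper_force: 24.4
```

```bash
python3 -c "
from h import *
go(569,-122,22,9.3)
g=get_image('wrist');cv2.imwrite('pics/w3.png',g['pixels'][:,:,::-1])"
```

```text
d cm [-0.34 -0.05 11.05] a [-0.002 -0.002  0.004] clock 7.1 pos [ 569.2 -118.8  132.5] q [ 0.22  0.66 -0.09  1.8   0.08  0.69  0.25] F [-0.56 -0.2  -7.63] w 55.9 grip 24.4
```

View pics/w3.png

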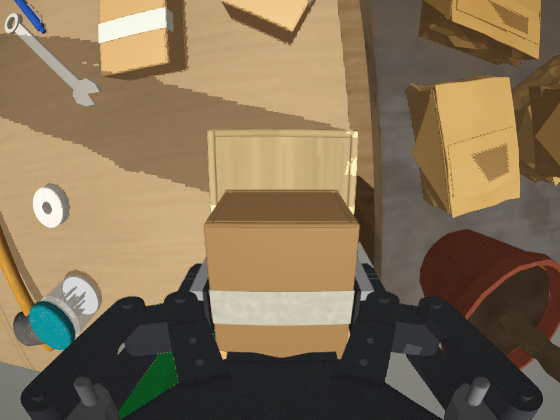

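The box hangs level and square, its face spanning columns 205–358 over the tray at columns 210–357. Lowering it.

>>> send_rows:
  series:
    - {"ax": 0, "ay": 0, "az": 0, "dx": -0.2, "dy": 0, "dz": 1.5, "hand": 0.352}
    - {"ax": 0, "ay": 0, "az": 0, "dx": -0.3, "dy": 0, "dz": 3.5, "hand": 0.352}
    - {"ax": 0, "ay": 0, "az": 0, "dx": -0.3, "dy": 0, "dz": 5.5, "hand": 0.352}
    - {"ax": 0, "ay": 0, "az": 0, "dx": -0.3, "dy": 0, "dz": 7.5, "hand": 0.352}
    - {"ax": 0, "ay": 0, "az": 0, "dx": -0.3, "dy": 0, "dz": 9, "hand": 0.352}
    - {"ax": 0, "ay": 0, "az": 0, "dx": -0.3, "dy": 0, "dz": 10, "hand": 0.352}
    - {"ax": 0, "ay": 0, "az": 0, "dx": -0.3, "dy": 0, "dz": 10.6, "hand": 0.352}
    - {"ax": 0, "ay": 0, "az": 0, "dx": -0.3, "dy": 0, "dz": 10.8, "hand": 0.352}
    - {"ax": 0, "ay": 0, "az": 0, "dx": -0.3, "dy": 0, "dz": 10.8, "hand": 0.352}
    - {"ax": 0, "ay": 0, "az": 0, "dx": -0.3, "dy": 0, "dz": 10.8, "hand": 0.352}

```text
clock: 8.15
eef_pos: [571.5, -123.3, 26.0]
tool_rot: [3.14, 0.0, 1.736]
force: [0.9, 0.2, -6.5]
width: 56.1
gripper_force: 24.3
```

```bash
python3 -c "
from h import *
go(569,-122,20,9.3)"
```

```text
d cm [ 0.17 -0.23  0.6 ] a [0.001 0.    0.003] clock 8.15 pos [ 571.5 -123.3   26. ] q [ 0.21  0.82 -0.07  1.85  0.11  0.47  0.23] F [ 0.93  0.23 -6.48] w 56.1 grip 24.3
```

Position is good to about 2 mm, with roughly 6 mm left to go. Lowering slowly.

>>> send_rows:
  series:
    - {"ax": 0, "ay": 0, "az": 0, "dx": 0.1, "dy": -0.2, "dz": 0.2, "hand": 0.352}
    - {"ax": 0, "ay": 0, "az": 0, "dx": 0.1, "dy": -0.2, "dz": 0.4, "hand": 0.352}
    - {"ax": 0, "ay": 0, "az": 0, "dx": 0.1, "dy": -0.2, "dz": 0.55, "hand": 0.352}
    - {"ax": 0, "ay": 0, "az": 0, "dx": 0.1, "dy": -0.2, "dz": 0.6, "hand": 0.352}
    - {"ax": 0, "ay": 0, "az": 0, "dx": 0.1, "dy": -0.2, "dz": 0.65, "hand": 0.352}
    - {"ax": 0, "ay": 0, "az": 0, "dx": 0.1, "dy": -0.2, "dz": 0.65, "hand": 0.352}
    - {"ax": 0, "ay": 0, "az": 0, "dx": 0.1, "dy": -0.2, "dz": 0.65, "hand": 0.352}

```text
clock: 8.85
eef_pos: [568.7, -122.6, 19.4]
tool_rot: [-3.141, 0.0, 1.736]
force: [-3.6, 0.3, 5.5]
width: 56.2
gripper_force: 25.7
```

The force has flipped to +5.5 N at the expected height, so the box is on the tray floor. Releasing and retreating.

>>> send_rows:
  series:
    - {"ax": 0, "ay": 0, "az": 0, "dx": 0, "dy": 0, "dz": 0, "hand": 0.33}
    - {"ax": 0, "ay": 0, "az": 0, "dx": 0, "dy": 0, "dz": 0, "hand": 0.28}
    - {"ax": 0, "ay": 0, "az": 0, "dx": 0, "dy": 0, "dz": 0, "hand": 0.15}
    - {"ax": 0, "ay": 0, "az": 0, "dx": 0, "dy": 0, "dz": 0, "hand": 0.05}
    - {"ax": 0, "ay": 0, "az": 0, "dx": 0, "dy": 0, "dz": 0, "hand": 0.05}
    - {"ax": 0, "ay": 0, "az": 0, "dx": 0, "dy": 0, "dz": -1, "hand": 0.05}
    - {"ax": 0, "ay": 0, "az": 0, "dx": 0, "dy": 0, "dz": -3, "hand": 0.05}
    - {"ax": 0, "ay": 0, "az": 0, "dx": 0, "dy": 0, "dz": -6, "hand": 0.05}
    - {"ax": 0, "ay": 0, "az": 0, "dx": 0, "dy": 0, "dz": -10, "hand": 0.05}
    - {"ax": 0, "ay": 0, "az": 0, "dx": 0, "dy": 0, "dz": -14, "hand": 0.05}

```text
clock: 9.85
eef_pos: [568.4, -122.5, 160.6]
tool_rot: [-3.141, -0.0, 1.736]
force: [0.6, 0.3, 0.8]
width: 81.2
gripper_force: 0.0
```

>>> send_rows:
  series:
    - {"ax": 0, "ay": 0, "az": 0, "dx": 5, "dy": -3, "dz": -4, "hand": 0}
    - {"ax": 0, "ay": 0, "az": 0, "dx": 9, "dy": -6, "dz": -6, "hand": 0}
    - {"ax": 0, "ay": 0, "az": 0, "dx": 13, "dy": -9, "dz": -6, "hand": 0}
    - {"ax": 0, "ay": 0, "az": 0, "dx": 17, "dy": -12, "dz": -6, "hand": 0}
    - {"ax": 0, "ay": 0, "az": 0, "dx": 17, "dy": -12, "dz": -6, "hand": 0}
    - {"ax": 0, "ay": 0, "az": 0, "dx": 17, "dy": -12, "dz": -6, "hand": 0}

```text
clock: 10.45
eef_pos: [420.0, 27.7, 219.8]
tool_rot: [-3.141, -0.001, 1.741]
force: [0.5, 1.2, 0.8]
width: 84.9
gripper_force: 0.0
```

```bash
python3 - <<'E'
from h import *
s=read_state();print(s["clock"],s["eef_pos"],s["force"])
a=get_image("top")["pixels"];b=get_image("scene")["pixels"]
cv2.imwrite("pics/end.png",np.hstack([cv2.resize(a[100:300,160:440],(400,286)),cv2.resize(b[110:310,170:450],(400,286))])[:,:,::-1])
E
```

```text
10.45 [419.97761342  27.74703506 219.81997766] [0.50610069 1.21073116 0.83287379]
```

View pics/end.png

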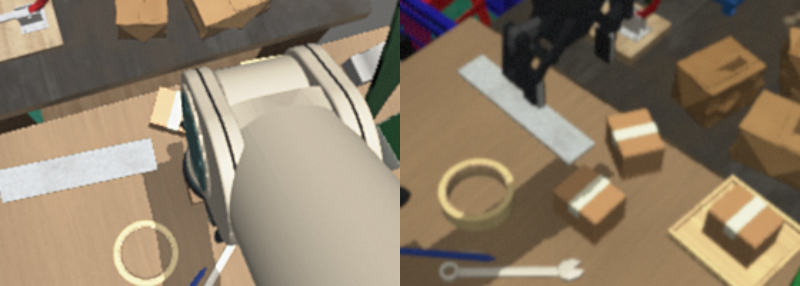

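The scene view shows the box flat and upright inside the tray at crop position (743,222). The other two boxes are untouched at (590,203) and (635,140), and the gripper is clear.

```bash
python3 -c "
from cell import *
print(finish_job())"
```

```text
the job is handed in; nothing more can be done
None
```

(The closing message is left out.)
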